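# Fetch the rear sorting screen from a crowded hook

## Robot

A 6-joint arm with a two-finger parallel gripper is mounted at the origin on the work surface. World frame = base frame: x ahead of the robot, y to its left, z up, the work surface at z = 0. Lengths are in m, angles in rad, forces in N, time in s.
With the tool pointing down it reaches from about 0.35 to 0.975 m from the base axis. Payload 4.9 kg.
Tool frame: the origin (TCP) lies at the very end of the fingers, on their centre line; the grasp point (between the pads) lies 19 mm behind it; z points along the fingers, y is the line along which they close (so a half turn about z gives the same grasp; the last joint's range is limited). The gripper opens to 85 mm and grips with 20 to 120 N. Pads are 22 mm wide; open, the fingers measure 114 mm over their backs; the gripper's body (76 mm by 85 mm) begins 54 mm behind the grasp point. The pads swing forward as they close: fully open they stand 13 mm farther back than shut.
Start: joints at [-1.258, 0.053, 1.613, -0, 1.476, -0.119], TCP at [0.262, -0.568, 0.231] pointing down, gripper open.
Joint ranges: [-3.01, 3.01], [-1.01, 2.22], [0.06, 2.58], [-1.02, 4.17], [0.09, 2.62], [-3.14, 3.14]. Speed limits (rad/s): [2.57, 2.57, 3.14, 3.14, 3.14, 3.14].

## Interface

Orientations are given as a rotation vector (axis times angle).
In Python, from station import ctrl gives the robot as it stands.
- The arm moves only by the tool jog_arm, never from a script. Its argument "plan" is a list of rows, each a list of 7 numbers: the shift along the tool's x, y, z in units of 0.02 m (1.0 is 0.02 m), then the turn, a rotation vector about the tool's x, y, z in units of 45 degrees (1.0 is 45 degrees), then the opening, from -1 (shut) to 1 (fully open). A call has 1 to 8 rows; each row shifts and turns the commanded pose from where the row before left it, along the tool's axes as they then stand; what a row does not reach is not made up. A row lasts 1/10 s, in which the tool goes at most 50 mm and 8.59 degrees, less where a joint would pass 70% of its speed; a pose out of reach is approached as far as the arm can. A call with a number of a shift or a turn outside -1 to 1 is refused whole. A call with a gripper value outside its range is refused whole. The fingers move at their own pace and stop on an object; "grip_force" is the grip in N (left out, the last holds). Time passes only in rows, so rows that do not move let the fingers close. It gives the time, the measured TCP pose, the force, the opening and the grip force at its end, in the units of the state.
- ctrl.get_obs(): the state, without advancing time (a new reading comes with each control period).
- ctrl.get_image(name): name is "scene" or "top" or "wrist"; returns (picture, depth): 480x640x3 uint8, red, green, blue; 480x640 float32, m along the optical axis (not along the pixel's ray), 0 where there is no reading.
- ctrl.camera_info(name): a dict with "camera_matrix" (3x3 intrinsics, pixels), "rvec" (rotation vector, rad) and "tvec" (3), from world to camera coordinates, as OpenCV has them; the wrist camera has in their place "T_tool_cam" (4x4, takes a point from camera to tool coordinates, whose origin is the TCP and whose axes are the flange's). Camera axes: x right, y down, z forward; pixel columns grow to the right and rows downward; lengths in m; the calibration is good to about 2 mm. The wrist camera is an equidistant fisheye: a pixel r from the principal point sees the ray r / f radians off the axis. A picture is of the moment at which its call begins: read the wrist's pose just before it. camera_info takes no time and is no camera call.
- ctrl.finish_job(): hands the job in; it is judged then, once.
The state is a dict: "t": time; "q": joint angles; "dq": joint speeds; "effort": joint torques, N m; "tool_pos": TCP position; "tool_rot": TCP orientation; "contact_force": force on the tool from outside, world axes, zero at the start; "wrist_torque": the same for the moment, N m; "opening": finger opening in m; "grip_force": force on a finger pad.
Only numpy, scipy, OpenCV 4.12 (cv2) and the standard library are available. Lean on these libraries where they do the work, as an engineer would, in place of code of your own. Each camera call takes 0.05 s, during which the arm holds its last target. There are 200 camera calls.

## Task

In the fossil workroom the blue hand screen hangs at the back of the crowded steel hook, behind the red and the yellow one. Hang the red and yellow screens on the spare brass hook and slide both right back, packed against its stop plate; then take the blue screen off and stand it upright, fully home, in the slot of the white rack. Work gently: never push on a hook or the rack with more than 25 N, let the hook or rack take a screen's weight before you let go of it, and leave the tray, card box and fossil where they are.

Things in the scene. Friction and masses are not known exactly. Their poses are not given: they have to be found in the camera images.
- full_stand: Stand with the crowded steel hook, screwed down. Origin on the table under the bar's middle. Own frame, mm: round level bar, diameter 8, along x at y 0, axis 200 up, from a stop plate's face at x +70 to x -60, then bent up 45 degrees to the tip. Post, diameter 14, 245 tall, at x +88 on a base plate 100 x 120 x 12. Blue screen hangs near x +53, red and yellow near +21 and -11, either order, gaps about 8.
- full_tip (a point): Centre of the round upturned tip (diameter 8) of the steel hook: 72 from the stand's origin towards -x (roughly to the robot), 12 above the bar's axis, so its top is 16 above that axis. Screens come off and go on over this tip. More than 25 N on a hook or stand, hanging screens included, is rough handling.
- spare_stand: Stand with the empty spare brass hook; same shape, sizes and frame as the steel one, screwed down, with one difference: its bar, tip and stop plate sit in a clamp set by hand. Firm, but the bar's axis is anywhere from 178 to 222 above the table, not measured: find it by a light touch on top of the bar, or by camera. The rod is springy, it sinks 1 per 3 N.
- spare_tip_below (a point): Point on the table straight below the centre of the spare hook's upturned tip (which is 12 above its bar's axis, the bar's height being unknown).
- spare_stop_below (a point): Point on the table straight below the front face of the spare hook's stop plate (44 wide, from 2 above to 60 below the bar's axis, springy: gives 1 per 3 N). The screens' frames meet it: packed back, the first screen's centre is 12 in front of this point along the bar (stand x +58), the next one 36 (stand x +34); each may be 8 further forward.
- blue_screen_grip (a point): Blue hand screen, to be fetched: a square sieve frame 90 wide (y), 90 tall, 24 thick (x), wire mesh, above it a hanging eye, on top a bare wood grip block 14 (x) x 24 (y) x 44 tall. 0.14 to 0.25 kg. The point is the grip block's centre; the frame's foot is 154 below it, the block's top 22 above. z up, x along the hook it hangs on.
- blue_screen_eye (a point): Point in the eye where the hook bar's axis lies when the screen hangs, 36 below the grip point. The opening (14 thick) has a roof of two 45-degree faces that centre on the bar, a sill 22 below this point, and is 32 wide. To pass an upturned tip the screen must be 12 to 18 above its hanging height; at 15 there is 3 to spare up, down and sideways.
- red_screen_grip (a point): Red hand screen, same shape, sizes and eye as the blue one; the point is the centre of its grip block. To be moved to the spare hook.
- yellow_screen_grip (a point): Yellow hand screen, same shape, sizes and eye as the blue one; the point is the centre of its grip block. To be moved to the spare hook.
- rack: White plastic rack, fixed to the table, 60 (x) x 118 (y), 66 tall (end walls 50), with one slot open to the top, 30 wide in x and 98 long in y, its floor a black rubber pad set by hand anywhere from 8 to 28 above the table (not measured: feel for it) that sinks 1 per 3 N. Origin at the centre of its underside. A screen stands in it with its x along the rack's x (either way round); its grip centre is then 154 above the pad.
- finds_tray: White open tray 85 x 110 x 28 tall, loose, bystander; origin at the centre of its underside.
- card_box: Small cardboard box 45 x 60 x 30 tall, loose, bystander; origin at the centre of its underside.
- fossil: Bone-coloured fossil block 60 x 38 x 26 tall, loose, bystander; origin at the centre of its underside.

How it is judged:
By the outcome, as a careful person would: the job done as asked, in the order asked, and still so for the second after the job is handed in, with the robot touching nothing.
It also fails if it takes over 72 s, if anything falls off the work surface, if the arm or the gripper's body presses on something with over 40 N, if the wrist force passes 120 N, or if a joint passes its speed limit or range.

## Working session

There is one attempt and no reset: what is moved stays moved. The work goes in short steps, Python scripts to look and compute and a tool call to move; the robot and the scene stay as the last step left them, time stands still between calls to the robot, and variables do not carry over. Pictures are saved under pics/ and viewed, at most 10 in all, crops included, and the job is handed in when it is done.

Besides the shell and the picture viewer there is one more tool, called after "Emit:" in YAML: its name, and indented under it one key for each argument. jog_arm: Moves the arm, as the interface text tells. Shifts and turns lie within -1 to 1; 1 stands for 0.02 m of shift or 45 degrees of turn. Its arguments: {"type":"object","properties":{"plan":{"type":"array"},"grip_force":{"type":"number"}},"required":["plan"]}

```bash
ls; mkdir -p pics
python3 - <<'E'
from station import ctrl
import cv2, numpy as np
o=ctrl.get_obs(); print({k:np.round(v,3) for k,v in o.items()})
for n in("scene","top"):
    im,d=ctrl.get_image(n); i=ctrl.camera_info(n)
    np.savez(f"pics/{n}0.npz",im=im,d=d,K=i["camera_matrix"],r=i["rvec"],t=i["tvec"])
    cv2.imwrite(f"pics/{n}0.png",im[:,:,::-1]); print(n,i,(d>0).mean())
print(ctrl.camera_info("wrist"))
E
```

```text
pics
{'t': np.float64(0.0), 'q': array([-1.258,  0.053,  1.614,  0.   ,  1.476, -0.119]), 'dq': array([-0.002,  0.001,  0.   , -0.001, -0.   , -0.001]), 'effort': array([-2.0000e-03, -3.9369e+01, -3.7017e+01, -0.0000e+00,  7.0000e-03,
       -0.0000e+00]), 'tool_pos': array([ 0.261, -0.567,  0.23 ]), 'tool_rot': array([-3.067, -0.673,  0.   ]), 'contact_force': array([ 0.006, -0.429,  1.037]), 'wrist_torque': array([ 0.032,  0.008, -0.056]), 'grip_force': np.float64(0.0), 'opening': np.float64(0.086)}
scene {'camera_matrix': array([[475.83043394,   0.        , 320.18324023],
       [  0.        , 475.83043394, 235.97104637],
       [  0.        ,   0.        ,   1.        ]]), 'rvec': array([ 1.23836649,  2.52054377, -0.6940666 ]), 'tvec': array([ 0.31798049, -0.26926792,  1.14117678])} 0.9961002604166667
top {'camera_matrix': array([[493.29947824,   0.        , 316.5757943 ],
       [  0.        , 493.29947824, 238.20934661],
       [  0.        ,   0.        ,   1.        ]]), 'rvec': array([ 2.17668941, -2.23245223,  0.03638933]), 'tvec': array([-0.00513874,  0.53369148,  0.96902563])} 0.9959147135416667
{'camera_matrix': array([[371.64829954,   0.        , 320.66215485],
       [  0.        , 371.64829954, 236.78518232],
       [  0.        ,   0.        ,   1.        ]]), 'T_tool_cam': array([[-8.71753484e-04, -9.56001223e-01, -2.93361383e-01,
         7.43559104e-02],
       [ 9.99999617e-01, -8.09358510e-04, -3.34077455e-04,
         3.00589001e-04],
       [ 8.19439238e-05, -2.93361561e-01,  9.56001563e-01,
        -1.41850136e-01],
       [ 0.00000000e+00,  0.00000000e+00,  0.00000000e+00,
         1.00000000e+00]])}
```

View pics/scene0.png

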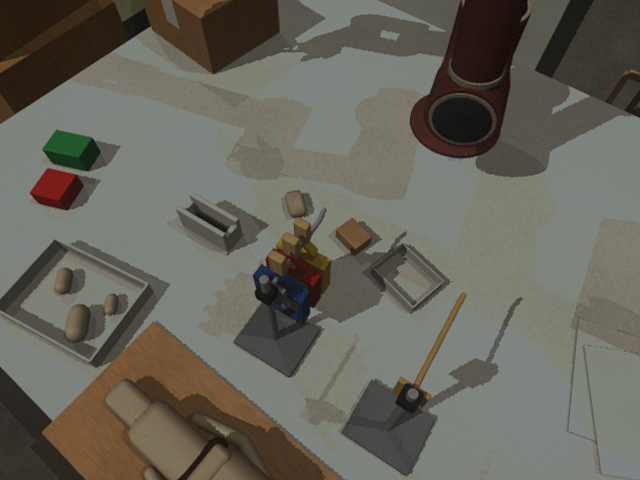

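View pics/top0.png

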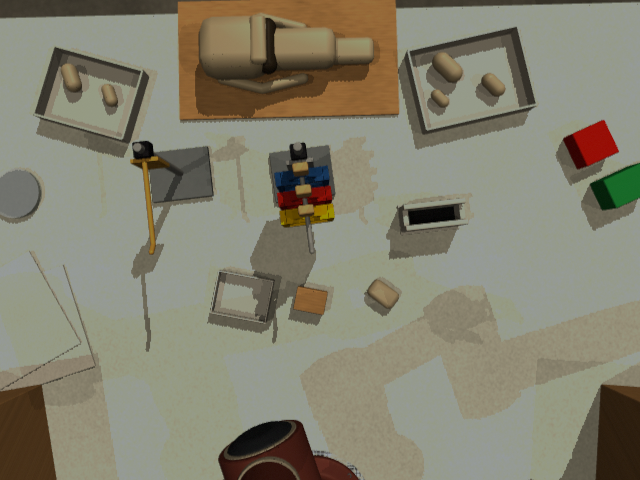

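The scene view shows the steel hook with blue (back), red and yellow (front) at about (285,275), the spare brass hook at (435,350) and the rack at (208,222). The top view (up = +x, left = +y) shows the grips at (300,167), (303,189) and (306,210), the steel tip at (311,250), the brass bar from (145,160) to (152,252), and the rack at (433,213).

```bash
cat > h.py <<'E'
import numpy as np, cv2
def cloud(n,k=0):
    f=np.load(f"pics/{n}{k}.npz"); d=f["d"]; K=f["K"]; R=cv2.Rodrigues(f["r"])[0]
    v,u=np.mgrid[:480,:640]
    P=np.stack([(u-K[0,2])*d/K[0,0],(v-K[1,2])*d/K[1,1],d],-1)-f["t"]
    return f["im"],P@R,d>0     # world = R^T (P-t)
E
python3 - <<'E'
from h import *
im,P,ok=cloud("top")
hsv=cv2.cvtColor(im,cv2.COLOR_RGB2HSV)
print("table z",np.median(P[300:400,300:400,2]))
def st(nm,m):
    m=m&ok; p=P[m]
    if len(p)<5: print(nm,len(p)); return
    print(nm,len(p),"mean",p.mean(0).round(4),"min",np.percentile(p,2,0).round(4),"max",np.percentile(p,98,0).round(4))
box=np.zeros(ok.shape,bool)
for nm,(u0,u1,v0,v1) in {"gblue":(288,314,158,176),"gred":(290,316,180,200),"gyel":(294,320,201,220)}.items():
    b=box.copy(); b[v0:v1,u0:u1]=1
    st(nm,b&(P[...,2]>.245)&(P[...,2]<.275))
b=box.copy(); b[150:260,120:170]=1
br=b&(hsv[...,0]>10)&(hsv[...,0]<28)&(hsv[...,1]>130)&(P[...,2]>.12)
st("brass",br)
p=P[br]
for lo in np.arange(p[:,0].min(),p[:,0].max(),.015):
    s=p[(p[:,0]>=lo)&(p[:,0]<lo+.015)]
    print("  brass",s.mean(0).round(4),"z95",np.percentile(s[:,2],95).round(4),"yr",np.percentile(s[:,1],[5,95]).round(4),len(s))
b=box.copy(); b[195:240,390:475]=1
st("rack",b&(P[...,2]>.04)&(P[...,2]<.075)); st("rackhi",b&(P[...,2]>.058)&(P[...,2]<.075))
w=b&(P[...,2]>.04)&(P[...,2]<.075)
r=cv2.minAreaRect(P[w][:,:2].astype(np.float32)*1000);print(r)
b=box.copy(); b[218:260,300:320]=1
t=b&(P[...,2]>.18); p=P[t]
for lo in np.arange(p[:,0].min(),p[:,0].max(),.01):
    s=p[(p[:,0]>=lo)&(p[:,0]<lo+.01)]; print("  steel",s.mean(0).round(4),len(s))
# posts
for nm,(u0,u1,v0,v1) in {"poststeel":(285,312,138,160),"postspare":(130,160,136,160)}.items():
    b=box.copy(); b[v0:v1,u0:u1]=1
    st(nm,b&(P[...,2]>.225)&(P[...,2]<.27))
for nm,(u0,u1,v0,v1) in {"tray":(205,280,262,330),"card":(290,330,282,320),"fossil":(362,402,275,312)}.items():
    b=box.copy(); b[v0:v1,u0:u1]=1
    st(nm,b&(P[...,2]>.015)&(P[...,2]<.04))
E
```

```text
table z -0.00012297594785742788
gblue 166 mean [0.631  0.0039 0.2564] min [ 0.6246 -0.007   0.2463] max [0.6389 0.0152 0.2604]
gred 158 mean [5.974e-01 3.000e-04 2.566e-01] min [ 0.5909 -0.0107  0.2478] max [0.6047 0.0117 0.2595]
gyel 152 mean [ 0.5679 -0.0032  0.2569] min [ 0.5615 -0.0143  0.2485] max [0.575  0.0079 0.26  ]
brass 768 mean [0.6111 0.242  0.2141] min [0.5144 0.2271 0.1686] max [0.6602 0.2657 0.2311]
  brass [0.5105 0.1813 0.3913] z95 0.9861 yr [-0.0183  0.2383] 33
  brass [0.5237 0.2359 0.2229] z95 0.2282 yr [0.2327 0.2402] 46
  brass [0.5385 0.2371 0.2211] z95 0.2236 yr [0.2343 0.2403] 49
  brass [0.5537 0.2386 0.2209] z95 0.2242 yr [0.2354 0.242 ] 46
  brass [0.5685 0.2398 0.221 ] z95 0.2239 yr [0.2367 0.2433] 47
  brass [0.5839 0.2414 0.2207] z95 0.223 yr [0.2384 0.2451] 49
  brass [0.5987 0.2427 0.2207] z95 0.2238 yr [0.2397 0.246 ] 43
  brass [0.6134 0.244  0.2212] z95 0.224 yr [0.2406 0.2478] 48
  brass [0.6286 0.2453 0.221 ] z95 0.2246 yr [0.2422 0.2481] 44
  brass [0.6441 0.2479 0.2196] z95 0.2233 yr [0.2435 0.2556] 55
  brass [0.655  0.2434 0.2038] z95 0.2229
[... 393 characters left out ...]
steel [ 0.5062 -0.0107  0.3287] 27
  steel [ 0.5156 -0.0089  0.2075] 30
  steel [ 0.5261 -0.0077  0.2029] 36
  steel [ 0.5364 -0.0067  0.2028] 29
  steel [ 0.5459 -0.0054  0.2034] 30
  steel [ 0.5557 -0.0039  0.2027] 31
poststeel 84 mean [0.6641 0.0076 0.2419] min [0.6587 0.0015 0.2263] max [0.6714 0.0137 0.2468]
postspare 280 mean [0.669  0.2478 0.2335] min [0.6575 0.2373 0.2263] max [0.6825 0.2618 0.2461]
tray 440 mean [0.4216 0.1338 0.0255] min [0.3736 0.07   0.0155] max [0.4737 0.1889 0.0307]
card 732 mean [ 0.4129 -0.0029  0.0295] min [ 0.3886 -0.0321  0.0252] max [0.437  0.0262 0.0334]
fossil 557 mean [ 0.4212 -0.1446  0.0237] min [ 0.3971 -0.1719  0.0165] max [ 0.4459 -0.1182  0.0283]
```

Run:
```python
from h import *
for n in("top","scene"):
    im,P,ok=cloud(n); hsv=cv2.cvtColor(im,cv2.COLOR_RGB2HSV); x,y,z=P[...,0],P[...,1],P[...,2]
    print(n,"table",np.median(z[ok&(abs(z)<.02)]).round(4))
    def reg(x0,x1,y0,y1,z0,z1): return ok&(x>x0)&(x<x1)&(y>y0)&(y<y1)&(z>z0)&(z<z1)
    for nm,m in {"spare":reg(.53,.645,.21,.27,.17,.235),"steel":reg(.52,.55,-.03,.02,.19,.215)}.items():
        p=P[m]; l=cv2.fitLine(p[:,:2].astype(np.float32),cv2.DIST_HUBER,0,1e-4,1e-4).ravel()
        s=np.sign(l[0]); print(nm,"yaw",np.degrees(np.arctan2(l[1]*s,l[0]*s)).round(2),"pt",l[2:].round(4),"y@.58",(l[3]+(.58-l[2])*l[1]/l[0]).round(4),"z50,90,97",np.percentile(z[m],[50,90,97]).round(4),m.sum())
    for nm,m in {"sparetip":reg(.49,.527,.21,.26,.19,.245),"steeltip":reg(.48,.516,-.03,.015,.19,.23),"sparepost":reg(.65,.70,.22,.28,.242,.25),"steelpost":reg(.645,.69,-.015,.03,.242,.25),
       "plate":reg(.64,.67,.21,.28,.15,.226),"gblue":reg(.615,.65,-.02,.03,.254,.265),"gred":reg(.585,.612,-.02,.03,.254,.265),"gyel":reg(.555,.582,-.02,.03,.254,.265)}.items():
        p=P[m]
        if len(p)>3: print(nm,len(p),p.mean(0).round(4),p.min(0).round(4),p.max(0).round(4))
    for nm,m in {"rack66":reg(.52,.62,-.32,-.17,.06,.072),"rack50":reg(.52,.62,-.32,-.17,.045,.055)}.items():
        p=P[m]; print(nm,cv2.minAreaRect(p[:,:2].astype(np.float32)*1000),len(p))
        for side in (-1,1):
            q=p[(p[:,0]-.571-(p[:,1]+.2415)*-.09)*side>.01]
            if len(q)>10: l=np.polyfit(q[:,1],q[:,0],1); print("  side",side,"slope x/y",l[0].round(4),"x at -.2415",np.polyval(l,-.2415).round(4),len(q))
    m=reg(.54,.6,-.29,-.19,.001,.035); print("slotfloor",np.percentile(z[m],[10,50,90]),m.sum())
```

```text
top table 0.0003
spare yaw 4.87 pt [0.5889 0.2417] y@.58 0.2409 z50,90,97 [0.2209 0.2228 0.2242] 397
steel yaw 6.71 pt [ 0.5355 -0.0067] y@.58 -0.0015 z50,90,97 [0.2031 0.2053 0.2065] 95
sparetip 68 [0.5179 0.2353 0.2267] [0.5083 0.2319 0.2177] [0.527  0.2404 0.2339]
steeltip 38 [ 0.5095 -0.0094  0.2127] [ 0.5036 -0.0126  0.2069] [ 0.5148 -0.0061  0.2185]
sparepost 65 [0.6703 0.2496 0.2446] [0.6645 0.2431 0.2422] [0.6768 0.2565 0.2474]
steelpost 62 [0.6652 0.0076 0.2444] [0.6586 0.0014 0.2422] [0.6725 0.0138 0.2485]
plate 396 [0.6543 0.2447 0.2037] [0.6411 0.2262 0.1578] [0.6688 0.2705 0.2253]
gblue 148 [0.6317 0.0041 0.2573] [ 0.6246 -0.0071  0.2541] [0.6394 0.0155 0.2612]
gred 140 [5.981e-01 5.000e-04 2.573e-01] [ 0.5913 -0.012   0.2541] [0.605  0.0118 0.2604]
gyel 144 [ 0.5683 -0.0032  0.2573] [ 0.5615 -0.0144  0.2541] [0.5763 0.008  0.2607]
rack66 ((571.2216796875, -242.00485229492188), (50.182762145996094, 118.11945343017578), 4.977945804595947) 681
  side -1 slope x/y -0.0856 x at -.2415 0.5509 338
  side 1 slope x/y -0.0862 x at -.2415 0.5909 343
rack50 ((568.7957763671875, -2
[... 853 characters left out ...]
0063 0.2581] [ 0.6253 -0.0065  0.2543] [0.6403 0.0178 0.2613]
gred 153 [0.5994 0.0026 0.2581] [ 0.5906 -0.0104  0.2541] [0.6061 0.0139 0.2611]
gyel 147 [ 0.5698 -0.0008  0.2582] [ 0.5621 -0.0134  0.254 ] [0.5773 0.0107 0.2617]
rack66 ((570.6886596679688, -240.7249755859375), (51.524417877197266, 119.70854949951172), 4.965142726898193) 634
  side -1 slope x/y -0.0859 x at -.2415 0.5518 309
  side 1 slope x/y -0.0848 x at -.2415 0.5918 325
rack50 ((573.8545532226562, -240.34033203125), (48.1998176574707, 121.17771911621094), 7.093996524810791) 354
  side -1 slope x/y -0.0981 x at -.2415 0.5556 133
  side 1 slope x/y -0.132 x at -.2415 0.5945 108
slotfloor [0.00460974 0.01690369 0.03060092] 644
```

Emit:
jog_arm:
  plan:
    - [1,-0.75,-0.5,0,0,0,1]
    - [1,-0.75,-0.5,0,0,0,1]
    - [1,-0.75,-0.5,0,0,0,1]
    - [1,-0.75,-0.5,0,0,0,1]
    - [1,-0.75,-0.5,0,0,0,1]
    - [1,-0.75,-0.5,0,0,0,1]
    - [1,-0.75,-0.5,0,0,0,1]
    - [1,-0.75,0,0,0,0,1]

```text
t: 0.9
tool_pos: [0.3573, -0.3911, 0.3027]
tool_rot: [3.067, 0.672, 0.001]
contact_force: [1.1, -1.0, 0.3]
opening: 0.0853
grip_force: 0.0
```

```bash
cat >> h.py <<'E'
def to(x,y,z,yaw,obs=None):
    """shift in tool units (at present yaw), turn in units, from the measured pose to a down-pointing target"""
    from station import ctrl
    o=ctrl.get_obs(); R=cv2.Rodrigues(np.array(o["tool_rot"]))[0]; d=np.array([x,y,z])-o["tool_pos"]
    c,s=np.cos(np.radians(yaw)),np.sin(np.radians(yaw))
    T=np.array([[c,s,0],[s,-c,0],[0,0,-1.]])
    rv=cv2.Rodrigues(R.T@T)[0].ravel()
    print("t",round(o["t"],2),"pos",np.round(o["tool_pos"],4),"yaw",np.degrees(np.arctan2(R[1,0],R[0,0])).round(2),"F",np.round(o["contact_force"],1),"open",round(float(o["opening"]),4),
     "\n shift units",(R.T@d/.02).round(2),"in target axes",(T.T@d/.02).round(2),"turn",(np.degrees(rv)/45).round(3))
E
python3 -c "
from h import to
to(.569,-.002,.30,6.5)"
```

```text
t 0.9 pos [ 0.3573 -0.3911  0.3027] yaw 24.73 F [ 1.1 -1.   0.3] open 0.0853 
 shift units [ 17.76 -13.24   0.11] in target axes [ 12.72 -18.13   0.13] turn [ 0.003 -0.001  0.405]
```

Emit:
jog_arm:
  plan:
    - [0.9,-0.8,0,0,0,0.135,1]
    - [0.8,-0.9,0,0,0,0.135,1]
    - [0.75,-1,0,0,0,0.135,1]
    - [0.7,-1,0,0,0,0,1]
    - [0.7,-1,0,0,0,0,1]
    - [0.7,-1,0,0,0,0,1]
    - [0.7,-1,0,0,0,0,1]
    - [0.7,-1,0,0,0,0,1]

```text
t: 1.7
tool_pos: [0.4443, -0.2163, 0.3007]
tool_rot: [-3.136, -0.178, 0.001]
contact_force: [0.5, -0.1, 0.7]
opening: 0.0855
grip_force: 0.0
```

Emit:
jog_arm:
  plan:
    - [0.7,-1,0,0,0,0,1]
    - [0.7,-1,0,0,0,0,1]
    - [0.7,-1,0,0,0,0,1]
    - [0.7,-1,0,0,0,0,1]
    - [0.7,-1,0,0,0,0,1]
    - [0.7,-1,0,0,0,0,1]
    - [0.5,-1,0,0,0,0,1]
    - [0,-0.5,0,0,0,0,1]

```text
t: 2.5
tool_pos: [0.5207, -0.0562, 0.3005]
tool_rot: [-3.136, -0.181, 0.002]
contact_force: [0.0, -0.1, 0.7]
opening: 0.0853
grip_force: 0.0
```

```bash
cat >> h.py <<'E'
def wpts(px,z,o,info):
    """wrist fisheye pixels -> world points on the plane at height z"""
    K=info["camera_matrix"]; T=info["T_tool_cam"]; px=np.atleast_2d(px).astype(float)
    v=(px-[K[0,2],K[1,2]])/[K[0,0],K[1,1]]; th=np.linalg.norm(v,axis=1,keepdims=True)
    ray=np.hstack([v/np.maximum(th,1e-9)*np.sin(th),np.cos(th)])
    R=cv2.Rodrigues(np.array(o["tool_rot"]))[0]; c=R@T[:3,3]+o["tool_pos"]; r=ray@(R@T[:3,:3]).T
    return c+r*((z-c[2])/r[:,2])[:,None]
E
python3 - <<'E'
from h import *
from station import ctrl
to(.569,-.002,.22,6.5)
o=ctrl.get_obs(); im,d=ctrl.get_image("wrist"); np.savez("pics/w1.npz",im=im,d=d,pos=o["tool_pos"],rot=o["tool_rot"])
cv2.imwrite("pics/w1.png",im[:,:,::-1])
E
```

```text
t 2.5 pos [ 0.5207 -0.0562  0.3005] yaw 6.62 F [ 0.  -0.1  0.7] open 0.0853 
 shift units [ 2.72 -2.41  4.03] in target axes [ 2.71 -2.42  4.03] turn [-0.001  0.002  0.003]
```

View pics/w1.png

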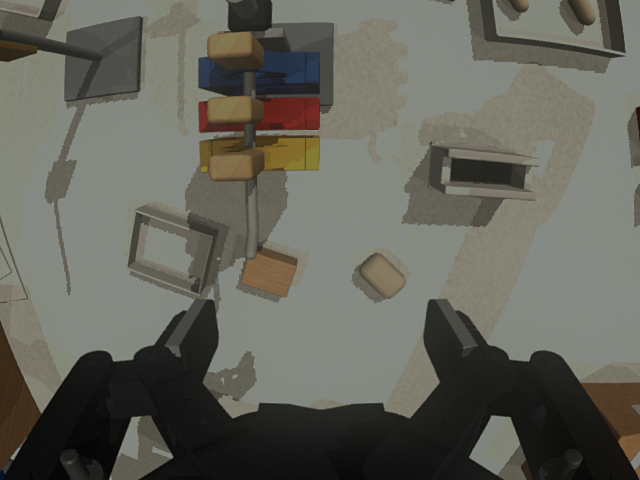

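The wrist view shows the three grips at (236,48), (236,108), (237,163), the steel tip at (251,250) and the rack slot at (487,172). Its depth gives a third check.

```bash
cat >> h.py <<'E'
def wcloud(k,info):
    f=np.load(f"pics/{k}.npz"); d=f["d"]; K=info["camera_matrix"]; T=info["T_tool_cam"]
    v,u=np.mgrid[:480,:640]; a=(u-K[0,2])/K[0,0]; b=(v-K[1,2])/K[1,1]; th=np.maximum(np.hypot(a,b),1e-9)
    s=np.tan(th)/th*d; C=np.stack([a*s,b*s,d],-1)
    R=cv2.Rodrigues(f["rot"])[0]
    return f["im"],(C@T[:3,:3].T+T[:3,3])@R.T+f["pos"],(d>0)&(th<1.3)
E
python3 - <<'E'
from h import *
from station import ctrl
im,P,ok=wcloud("w1",ctrl.camera_info("wrist")); x,y,z=P[...,0],P[...,1],P[...,2]
v,u=np.mgrid[:480,:640]
print("table",np.median(z[300:330,300:400]))
for nm,(a,b,c,e) in {"blue":(205,268,28,72),"red":(205,268,94,126),"yel":(205,268,146,183)}.items():
    m=ok&(u>a)&(u<b)&(v>c)&(v<e)&(z>.252)&(z<.266); p=P[m]; print(nm,len(p),p.mean(0).round(4),p.min(0).round(4),p.max(0).round(4))
m=ok&(u>242)&(u<262)&(v>190)&(v<262)&(z>.17)&(z<.23); p=P[m]
for q in np.array_split(p[np.argsort(p[:,0])],5): print("bar",q.mean(0).round(4),q[:,0].min().round(4))
m=ok&(u>425)&(u<545)&(v>135)&(v<205)&(z>.058)&(z<.073); p=P[m]; print("rack",cv2.minAreaRect(p[:,:2].astype(np.float32)*1000),len(p))
for side in(-1,1):
    q=p[(p[:,0]-.571+(p[:,1]+.2415)*.086)*side>.01]
    if len(q)>10: l=np.polyfit(q[:,1],q[:,0],1);print(side,l.round(4),np.polyval(l,-.2415).round(4),len(q))
E
```

```text
table -0.0006131252723294289
blue 1189 [0.6322 0.002  0.2564] [ 0.6249 -0.0094  0.252 ] [0.6408 0.0148 0.2596]
red 1196 [ 0.599  -0.0017  0.2566] [ 0.5915 -0.0132  0.2521] [0.6066 0.0112 0.2592]
yel 1178 [ 0.5696 -0.0048  0.2566] [ 0.5615 -0.0163  0.2521] [0.577  0.0084 0.2589]
bar [ 0.5092 -0.0111  0.213 ] 0.5036
bar [ 0.5166 -0.0104  0.2064] 0.5129
bar [ 0.5249 -0.0094  0.2025] 0.5202
bar [ 0.5343 -0.0084  0.2025] 0.5298
bar [ 0.5435 -0.0073  0.2024] 0.539
rack ((571.5487060546875, -242.66661071777344), (50.804264068603516, 117.78588104248047), 4.98205041885376) 1736
-1 [-0.0872  0.5308] 0.5519 872
1 [-0.0842  0.5713] 0.5916 864
```

Emit:
jog_arm:
  plan:
    - [0.9,-0.78,0,0,0,0,1]
    - [0.9,-0.78,0,0,0,0,1]
    - [0.9,-0.78,0.2,0,0,0,0.6]
    - [0,0,0.9,0,0,0,0.4]
    - [0,0,0.9,0,0,0,0.2]
    - [0,0,0.9,0,0,0,0]
    - [0,0,0.8,0,0,0,0]
    - [0,0,0.3,0,0,0,0]
  grip_force: 60

```text
t: 3.35
tool_pos: [0.5676, -0.0055, 0.2189]
tool_rot: [-3.136, -0.177, 0.006]
contact_force: [-0.4, 0.2, -0.2]
opening: 0.0429
grip_force: 0.0
```

Emit:
jog_arm:
  plan:
    - [0,0,0,0,0,0,0]
    - [0,0,0,0,0,0,-0.3]
    - [0,0,0,0,0,0,-1]
    - [0,0,0,0,0,0,-1]

```text
t: 3.75
tool_pos: [0.5695, -0.0043, 0.2229]
tool_rot: [-3.135, -0.179, -0.004]
contact_force: [-1.1, 3.7, 3.9]
opening: 0.0231
grip_force: 59.1
```

```bash
python3 -c "
from h import to
to(.569,-.0035,.220,6.5)"
```

```text
t 3.75 pos [ 0.5695 -0.0043  0.2229] yaw 6.54 F [-1.1  3.7  3.9] open 0.0231 
 shift units [-0.02 -0.04  0.15] in target axes [-0.02 -0.04  0.15] turn [-0.001 -0.003  0.001]
```

Emit:
jog_arm:
  plan:
    - [0,-0.05,-0.25,0,0,0,-1]
    - [0,0,-0.3,0,0,0,-1]
    - [0,0,-0.2,0,0,0,-1]
    - [0,0,0,0,0,0,-1]
    - [0,0,0,0,0,0,-1]

```text
t: 4.25
tool_pos: [0.5688, -0.0042, 0.2363]
tool_rot: [3.136, 0.178, -0.0]
contact_force: [-0.5, 0.6, -2.3]
opening: 0.0231
grip_force: 58.7
```

Run:
```python
from h import *
from station import ctrl
to(.569,-.0035,.2355,6.5)
o=ctrl.get_obs(); im,d=ctrl.get_image("scene")
i=ctrl.camera_info("scene")
np.savez("pics/scene1.npz",im=im,d=d,K=i["camera_matrix"],r=i["rvec"],t=i["tvec"])
im,P,ok=cloud("scene",1);x,y,z=P[...,0],P[...,1],P[...,2]
hsv=cv2.cvtColor(im,cv2.COLOR_RGB2HSV)
for nm,h in {"red":(0,8),"yel":(20,32),"blue":(105,125)}.items():
  m=ok&(hsv[...,0]>=h[0])&(hsv[...,0]<=h[1])&(hsv[...,1]>140)&(x>.54)&(x<.66)&(abs(y)<.07)&(z>.06)&(z<.22)
  p=P[m]; print(nm,len(p),np.percentile(p,[2,98],axis=0).round(4).tolist())
cv2.imwrite("pics/s1.png",cv2.resize(im[200:360,220:420,::-1],(800,640)[:2],interpolation=cv2.INTER_CUBIC)[:600])
```

```text
t 4.25 pos [ 0.5688 -0.0042  0.2363] yaw 6.5 F [-0.5  0.6 -2.3] open 0.0231 
 shift units [ 0.01 -0.03  0.04] in target axes [ 0.01 -0.03  0.04] turn [0. 0. 0.]
red 696 [[0.5853, -0.0382, 0.0989], [0.6141, 0.0471, 0.2082]]
yel 739 [[0.5556, -0.0435, 0.1111], [0.5839, 0.0448, 0.2172]]
blue 229 [[0.6193, -0.0373, 0.089], [0.6477, 0.0494, 0.2033]]
```

Emit:
jog_arm:
  plan:
    - [-0.4,-0.03,0,0,0,0,-1]
    - [-0.7,0,0,0,0,0,-1]
    - [-0.7,0,0,0,0,0,-1]
    - [-0.7,0,0,0,0,0,-1]
    - [-0.7,0,0,0,0,0,-1]
    - [-0.8,0,0,0,0,0,-1]
    - [-0.9,0,0,0,0,0,-1]
    - [-0.5,0,0,0,0,0,-1]

```text
t: 5.1
tool_pos: [0.4599, -0.0157, 0.2359]
tool_rot: [-3.136, -0.178, 0.001]
contact_force: [-0.4, -0.9, -2.1]
opening: 0.0232
grip_force: 58.7
```

```bash
python3 -c "
from h import to
to(.482,.2336,.253,5.0)"
```

```text
t 5.1 pos [ 0.4599 -0.0157  0.2359] yaw 6.5 F [-0.4 -0.9 -2.1] open 0.0232 
 shift units [  2.51 -12.26  -0.86] in target axes [  2.19 -12.32  -0.86] turn [-0.     0.001  0.033]
```

Run:
```python
from h import *
for k in(0,1):
    im,P,ok=cloud("scene",k);x,y,z=P[...,0],P[...,1],P[...,2]
    hsv=cv2.cvtColor(im,cv2.COLOR_RGB2HSV)
    for nm,h,xc,yc in (("red",(0,8),.5994,.0026),("yel",(20,32),.5698,-.0008)):
      m=ok&(hsv[...,0]>=h[0])&(hsv[...,0]<=h[1])&(hsv[...,1]>120)&(abs(x-xc)<.011)&(abs(y-yc)>.02)&(abs(y-yc)<.05)&(z>.15)&(z<.21)
      p=P[m]; hh,e=np.histogram(p[:,2],np.arange(.15,.21,.003)); print(k,nm,len(p),hh,"mean top",np.median(p[:,2]).round(4))
      for s in(-1,1):
        q=p[(p[:,1]-yc)*s>0]; print("   side",s,len(q),np.percentile(q[:,2],[20,50,80]).round(4) if len(q) else 0)
```

```text
0 red 290 [  6   7  11   6  13  12  22 143  33   6   4   4   1  11   9   2   0   0
   0] mean top 0.1727
   side -1 15 [0.1728 0.1741 0.1926]
   side 1 275 [0.1681 0.1726 0.1742]
0 yel 270 [  5   4   7   9   7  15  21 137  37   4   7   0   2   3  12   0   0   0
   0] mean top 0.1727
   side -1 20 [0.1723 0.1732 0.1748]
   side 1 250 [0.1687 0.1727 0.1742]
1 red 296 [  9   6  11   6  13  10  29 134  39   5   4   4   2   8  14   2   0   0
   0] mean top 0.1726
   side -1 13 [0.1732 0.1746 0.1935]
   side 1 283 [0.1682 0.1725 0.1743]
1 yel 338 [  9   3   8   9  10   8   8  10   8  12  19  76 116  11   2   7   2   5
   8] mean top 0.1859
   side -1 36 [0.1853 0.1858 0.1873]
   side 1 302 [0.1736 0.1859 0.1877]
```

Emit:
jog_arm:
  plan:
    - [0.1,-0.4,-0.2,0,0,0.033,-1]
    - [0.1,-0.8,-0.2,0,0,0,-1]
    - [0.12,-1,-0.2,0,0,0,-1]
    - [0.12,-1,-0.2,0,0,0,-1]
    - [0.12,-1,-0.17,0,0,0,-1]
    - [0.12,-1,0,0,0,0,-1]
    - [0.12,-1,0,0,0,0,-1]
    - [0.12,-1,0,0,0,0,-1]

```text
t: 5.9
tool_pos: [0.4667, 0.1302, 0.2556]
tool_rot: [3.139, 0.138, 0.0]
contact_force: [0.4, -0.9, -2.9]
opening: 0.0231
grip_force: 58.9
```

Emit:
jog_arm:
  plan:
    - [0.12,-1,0,0,0,0,-1]
    - [0.12,-1,0,0,0,0,-1]
    - [0.12,-1,0,0,0,0,-1]
    - [0.12,-1,0,0,0,0,-1]
    - [0.12,-0.75,0,0,0,0,-1]
    - [0.12,-0.34,0,0,0,0,-1]
    - [0,0,0,0,0,0,-1]
    - [0,0,0,0,0,0,-1]

```text
t: 6.7
tool_pos: [0.4724, 0.2316, 0.2556]
tool_rot: [3.138, 0.137, -0.0]
contact_force: [-0.6, 0.4, -1.3]
opening: 0.0235
grip_force: 59.1
```

Run:
```python
from h import *
from station import ctrl
to(.4687,.2318,.2553,5.0)
o=ctrl.get_obs(); im,d=ctrl.get_image("wrist"); np.savez("pics/w2.npz",im=im,d=d,pos=o["tool_pos"],rot=o["tool_rot"])
cv2.imwrite("pics/w2.png",im[:,:,::-1])
im,P,ok=wcloud("w2",ctrl.camera_info("wrist")); x,y,z=P[...,0],P[...,1],P[...,2]
hsv=cv2.cvtColor(im,cv2.COLOR_RGB2HSV)
m=ok&(x>.50)&(x<.65)&(abs(y-.242)<.03)&(z>.18)&(z<.245)
p=P[m]; print(len(p))
for q in np.array_split(p[np.argsort(p[:,0])],8): print("bar",q.mean(0).round(4),q[:,2].max().round(4),q[:,1].min().round(4),q[:,1].max().round(4))
q=p[(p[:,0]>.53)&(p[:,0]<.63)]; l=np.polyfit(q[:,0],q[:,1],1); print(l,np.polyval(l,.5833),np.degrees(np.arctan(l[0])), np.median(q[:,2]))
```

```text
t 6.7 pos [0.4724 0.2316 0.2556] yaw 5.02 F [-0.6  0.4 -1.3] open 0.0235 
 shift units [-0.18 -0.03  0.01] in target axes [-0.18 -0.03  0.01] turn [0.001 0.    0.   ]
3470
bar [0.5148 0.2353 0.23  ] 0.2346 0.2313 0.2394
bar [0.5256 0.2362 0.2215] 0.227 0.2319 0.2405
bar [0.5379 0.2371 0.2202] 0.2224 0.2329 0.2411
bar [0.5505 0.2383 0.2201] 0.2229 0.234 0.2426
bar [0.5629 0.2395 0.2202] 0.2229 0.2351 0.2437
bar [0.5759 0.2408 0.2202] 0.223 0.2367 0.2449
bar [0.5893 0.242  0.2202] 0.2234 0.2378 0.2466
bar [0.6025 0.243  0.22  ] 0.2227 0.239 0.2473
[0.0928069  0.18724301] 0.24137727195149197 5.302255339451188 0.22029345952969712
```

View pics/w2.png

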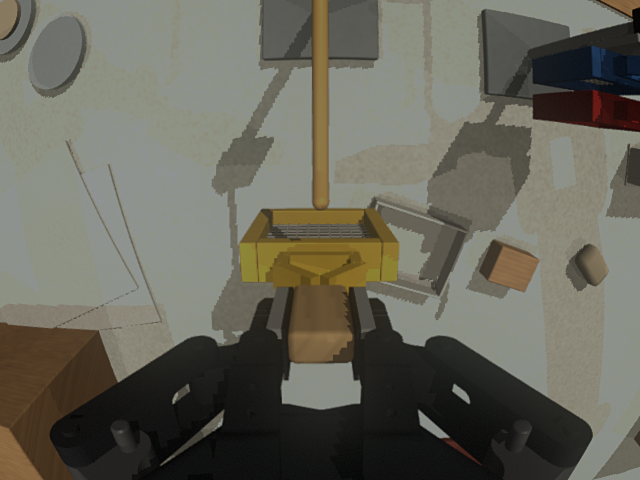

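The yellow screen in the gripper is centred at (320,330) and the brass bar runs up at column 320, so they are aligned. The heights agree (+17.7 mm against steel). I insert it now.

Emit:
jog_arm:
  plan:
    - [0.3,0,0,0,0,0,-1]
    - [0.6,0,0,0,0,0,-1]
    - [0.6,0,0,0,0,0,-1]
    - [0.6,0,0,0,0,0,-1]
    - [0.6,0,0,0,0,0,-1]
    - [0.6,0,0,0,0,0,-1]
    - [0.6,0,0,0,0,0,-1]
    - [0.6,0,0,0,0,0,-1]

```text
t: 7.55
tool_pos: [0.5631, 0.2401, 0.2556]
tool_rot: [3.139, 0.138, -0.0]
contact_force: [0.6, 0.1, -1.6]
opening: 0.0231
grip_force: 59.1
```

Emit:
jog_arm:
  plan:
    - [0.6,0,0,0,0,0,-1]
    - [0.6,0,0,0,0,0,-1]
    - [0.6,0,0,0,0,0,-1]
    - [0.6,0,0,0,0,0,-1]
    - [0.6,0,0,0,0,0,-1]
    - [0.4,0,0,0,0,0,-1]
    - [0.2,0,0,0,0,0,-1]
    - [0,0,0,0,0,0,-1]

```text
t: 8.35
tool_pos: [0.634, 0.2463, 0.2555]
tool_rot: [3.139, 0.138, -0.001]
contact_force: [0.8, 0.6, -2.4]
opening: 0.0232
grip_force: 59.1
```

```bash
python3 -c "
from h import to
to(.5833+.057*.9962,.2415+.057*.0872,.2403,5.0)"
```

```text
t 8.35 pos [0.634  0.2463 0.2555] yaw 5.02 F [ 0.8  0.6 -2.4] open 0.0232 
 shift units [0.3  0.02 0.76] in target axes [0.3  0.02 0.76] turn [0.    0.    0.001]
```

Emit:
jog_arm:
  plan:
    - [0,0,0.3,0,0,0,-1]
    - [0,0,0.26,0,0,0,-1]
    - [0,0,0.1,0,0,0,-1]
    - [0,0,0.05,0,0,0,-1]
    - [0,0,0.05,0,0,0,-1]
    - [0,0,0,0,0,0,-1]

```text
t: 8.95
tool_pos: [0.6336, 0.2461, 0.2407]
tool_rot: [3.138, 0.138, -0.0]
contact_force: [-1.1, -1.1, -0.7]
opening: 0.0229
grip_force: 59.1
```

Emit:
jog_arm:
  plan:
    - [0.1,0,0,0,0,0,-1]
    - [0.1,0,0,0,0,0,-1]
    - [0.08,0,0,0,0,0,-1]
    - [0.05,0,0,0,0,0,-1]
    - [0.05,0,0,0,0,0,-1]
    - [0,0,0.05,0,0,0,-1]
    - [0,0,0,0,0,0,-1]

```text
t: 9.65
tool_pos: [0.6415, 0.2469, 0.24]
tool_rot: [3.138, 0.138, 0.001]
contact_force: [-0.0, -1.8, 1.2]
opening: 0.0233
grip_force: 59.3
```

Emit:
jog_arm:
  plan:
    - [0.05,0,0,0,0,0,-1]
    - [0.05,0,0,0,0,0,-1]
    - [0.05,0,0,0,0,0,-1]
    - [0,0,0,0,0,0,-1]

```text
t: 10.05
tool_pos: [0.6434, 0.2469, 0.2396]
tool_rot: [3.138, 0.138, -0.004]
contact_force: [-5.0, -4.2, 3.0]
opening: 0.0231
grip_force: 59.6
```

Emit:
jog_arm:
  plan:
    - [-0.08,0.08,0,0,0,0,-1]
    - [0,0,0,0,0,0,-1]
    - [0,0,0,0,0,0,-0.2]
    - [0,0,0,0,0,0,0.2]
    - [0,0,0,0,0,0,0.2]
    - [0,0,0,0,0,0,0.2]

```text
t: 10.65
tool_pos: [0.643, 0.2454, 0.2395]
tool_rot: [3.139, 0.138, 0.001]
contact_force: [-0.1, -0.2, 0.1]
opening: 0.0514
grip_force: 0.0
```

```bash
python3 -c "
from h import to
to(.599,-.0003,.31,6.5)"
```

```text
t 10.65 pos [0.643  0.2454 0.2395] yaw 5.02 F [-0.1 -0.2  0.1] open 0.0514 
 shift units [-3.27 12.05 -3.53] in target axes [-3.58 11.96 -3.53] turn [ 0.    -0.    -0.033]
```

Emit:
jog_arm:
  plan:
    - [0,0,-0.8,0,0,0,0.2]
    - [0,0,-1,0,0,0,0.2]
    - [0,0,-1,0,0,0,0.2]
    - [-0.2,0.6,-0.7,0,0,0,0.2]
    - [-0.32,1,0,0,0,0,0.2]
    - [-0.32,1,0,0,0,0,0.2]
    - [-0.32,1,0,0,0,0,0.2]
    - [-0.32,1,0,0,0,0,0.2]

```text
t: 11.45
tool_pos: [0.6202, 0.1487, 0.3078]
tool_rot: [3.138, 0.136, -0.004]
contact_force: [0.5, 0.3, -0.0]
opening: 0.0511
grip_force: 0.0
```

Emit:
jog_arm:
  plan:
    - [-0.32,1,0,0,0,-0.033,0.2]
    - [-0.3,1,0,0,0,0,0.2]
    - [-0.3,1,0,0,0,0,0.2]
    - [-0.3,1,0,0,0,0,0.2]
    - [-0.3,1,0,0,0,0,0.2]
    - [-0.3,1,0,0,0,0,0.2]
    - [-0.3,0.7,0,0,0,0,0.2]
    - [0,0,0,0,0,0,0.2]

```text
t: 12.25
tool_pos: [0.5929, 0.0111, 0.3086]
tool_rot: [-3.137, -0.173, 0.002]
contact_force: [0.2, 0.0, -0.2]
opening: 0.0514
grip_force: 0.0
```

Run:
```python
from h import *
from station import ctrl
to(.599,.0008,.2225,6.5)
i=ctrl.camera_info("top"); im,d=ctrl.get_image("top")
np.savez("pics/top2.npz",im=im,d=d,K=i["camera_matrix"],r=i["rvec"],t=i["tvec"])
im,P,ok=cloud("top",2);x,y,z=P[...,0],P[...,1],P[...,2]
m=ok&(x>.6)&(x<.66)&(y>.21)&(y<.28)&(z>.268)&(z<.285);print("yel grip top",P[m].mean(0).round(4),P[m].min(0).round(4),P[m].max(0).round(4),m.sum())
```

```text
t 12.25 pos [0.5929 0.0111 0.3086] yaw 6.33 F [ 0.2  0.  -0.2] open 0.0514 
 shift units [0.25 0.55 4.3 ] in target axes [0.25 0.55 4.3 ] turn [-0.     0.002 -0.004]
yel grip top [0.6423 0.2461 0.2741] [0.6351 0.2343 0.2687] [0.6501 0.2585 0.2786] 168
```

Emit:
jog_arm:
  plan:
    - [0.25,0.55,0,0,0,0,0.2]
    - [0,0,0.8,0,0,0,0.1]
    - [0,0,1,0,0,0,0]
    - [0,0,1,0,0,0,0]
    - [0,0,1,0,0,0,0]
    - [0,0,0.5,0,0,0,0]
    - [0,0,0,0,0,0,0]
    - [0,0,0,0,0,0,-0.3]

```text
t: 13.1
tool_pos: [0.6004, 0.0033, 0.2237]
tool_rot: [3.136, 0.179, 0.0]
contact_force: [-0.3, -0.1, -0.5]
opening: 0.0307
grip_force: 0.6
```

Emit:
jog_arm:
  plan:
    - [0,0,0,0,0,0,-1]
    - [0,0,0,0,0,0,-1]
    - [0,0,0,0,0,0,-1]

```text
t: 13.4
tool_pos: [0.6012, 0.0021, 0.2254]
tool_rot: [3.134, 0.178, 0.005]
contact_force: [0.4, -4.7, 3.7]
opening: 0.0229
grip_force: 59.6
```

Emit:
jog_arm:
  plan:
    - [0,0.06,-0.25,0,0,0,-1]
    - [0,0,-0.3,0,0,0,-1]
    - [0,0,-0.18,0,0,0,-1]
    - [0,0,0,0,0,0,-1]
    - [0,0,0,0,0,0,-1]

```text
t: 13.9
tool_pos: [0.6002, 0.0021, 0.2379]
tool_rot: [-3.136, -0.179, 0.001]
contact_force: [-0.2, 0.4, -1.1]
opening: 0.0231
grip_force: 58.7
```

Run:
```python
from h import *
from station import ctrl
to(.599,.0006,.2385,6.5)
i=ctrl.camera_info("scene"); im,d=ctrl.get_image("scene")
np.savez("pics/scene3.npz",im=im,d=d,K=i["camera_matrix"],r=i["rvec"],t=i["tvec"])
for k in(0,3):
    im,P,ok=cloud("scene",k);x,y,z=P[...,0],P[...,1],P[...,2]
    hsv=cv2.cvtColor(im,cv2.COLOR_RGB2HSV)
    m=ok&((hsv[...,0]<=8)|(hsv[...,0]>174))&(hsv[...,1]>120)&(abs(x-.5994)<.011)&(abs(y-.0026)>.02)&(abs(y-.0026)<.05)&(z>.166)&(z<.2)
    print(k,m.sum(),np.median(z[m]).round(4),np.histogram(z[m],np.arange(.166,.2,.002))[0])
```

```text
t 13.9 pos [0.6002 0.0021 0.2379] yaw 6.53 F [-0.2  0.4 -1.1] open 0.0231 
 shift units [-0.07  0.07 -0.03] in target axes [-0.07  0.07 -0.03] turn [-0.001  0.     0.001]
0 246 0.1731 [  9  14  40 113  30   5   4   1   5   2   0   1  11   9   1   1]
3 308 0.1854 [  5   7   6   5   6   9  11  12  22 114  87  12   2   5   3   1]
```

Emit:
jog_arm:
  plan:
    - [-0.1,0.07,-0.07,0,0,0,-1]
    - [-0.5,0,0,0,0,0,-1]
    - [-0.7,0,0,0,0,0,-1]
    - [-0.7,0,0,0,0,0,-1]
    - [-0.7,0,0,0,0,0,-1]
    - [-0.7,0,0,0,0,0,-1]
    - [-0.7,0,0,0,0,0,-1]
    - [-0.7,0,0,0,0,0,-1]

```text
t: 14.75
tool_pos: [0.5038, -0.0105, 0.2394]
tool_rot: [-3.136, -0.178, 0.0]
contact_force: [0.2, -0.4, -1.3]
opening: 0.023
grip_force: 58.6
```

Emit:
jog_arm:
  plan:
    - [-0.7,0,0,0,0,0,-1]
    - [-0.7,0,0,0,0,0,-1]
    - [-0.7,0,0,0,0,0,-1]
    - [-0.4,-0.3,-0.2,0,0,0.033,-1]
    - [0,-0.8,-0.4,0,0,0,-1]
    - [0.1,-1,-0.3,0,0,0,-1]
    - [0.12,-1,0,0,0,0,-1]
    - [0.12,-1,0,0,0,0,-1]

```text
t: 15.55
tool_pos: [0.4542, 0.0667, 0.2578]
tool_rot: [3.139, 0.137, 0.001]
contact_force: [0.4, 0.2, -1.4]
opening: 0.0228
grip_force: 58.8
```

```bash
python3 -c "
from h import to
to(.4724,.2316,.2573,5.05)"
```

```text
t 15.55 pos [0.4542 0.0667 0.2578] yaw 5.01 F [ 0.4  0.2 -1.4] open 0.0228 
 shift units [ 1.62 -8.13  0.03] in target axes [ 1.63 -8.13  0.03] turn [ 0.    -0.001 -0.001]
```

Emit:
jog_arm:
  plan:
    - [0.22,-1,0,0,0,0,-1]
    - [0.22,-1,0,0,0,0,-1]
    - [0.22,-1,0,0,0,0,-1]
    - [0.22,-1,0,0,0,0,-1]
    - [0.22,-1,0,0,0,0,-1]
    - [0.22,-1,0,0,0,0,-1]
    - [0.2,-1,0,0,0,0,-1]
    - [0.1,-0.7,0,0,0,0,-1]

```text
t: 16.35
tool_pos: [0.473, 0.2232, 0.2574]
tool_rot: [-3.138, -0.139, 0.001]
contact_force: [-0.6, 0.8, -0.9]
opening: 0.0234
grip_force: 58.6
```

Emit:
jog_arm:
  plan:
    - [0,-0.4,0,0,0,0,-1]
    - [0,0,0,0,0,0,-1]
    - [0,0,0,0,0,0,-1]

```text
t: 16.65
tool_pos: [0.4727, 0.2299, 0.2574]
tool_rot: [3.138, 0.138, -0.0]
contact_force: [-0.7, -0.3, -1.4]
opening: 0.0233
grip_force: 58.9
```

Run:
```python
from h import *
from station import ctrl
to(.4724,.2316,.2573,5.05)
o=ctrl.get_obs(); im,d=ctrl.get_image("wrist"); np.savez("pics/w3.npz",im=im,d=d,pos=o["tool_pos"],rot=o["tool_rot"])
im,P,ok=wcloud("w3",ctrl.camera_info("wrist")); x,y,z=P[...,0],P[...,1],P[...,2]
m=ok&(x>.50)&(x<.60)&(abs(y-.242)<.03)&(z>.18)&(z<.245)
p=P[m]; q=p[(p[:,0]>.53)&(p[:,0]<.59)]; l=np.polyfit(q[:,0],q[:,1],1); yt=lambda x:o["tool_pos"][1]+(x-o["tool_pos"][0])*np.tan(np.radians(5.01))
for X in(.515,.55,.58): print(X,"bar y",np.polyval(l,X).round(4),"tool line",yt(X).round(4))
```

```text
t 16.65 pos [0.4727 0.2299 0.2574] yaw 5.02 F [-0.7 -0.3 -1.4] open 0.0233 
 shift units [-0.01 -0.09  0.01] in target axes [-0.01 -0.09  0.01] turn [ 0.001  0.    -0.001]
0.515 bar y 0.2352 tool line 0.2336
0.55 bar y 0.2383 tool line 0.2367
0.58 bar y 0.241 tool line 0.2393
```

Emit:
jog_arm:
  plan:
    - [0.1,-0.06,0,0,0,0,-1]
    - [0.5,0,0,0,0,0,-1]
    - [0.6,0,0,0,0,0,-1]
    - [0.6,0,0,0,0,0,-1]
    - [0.6,0,0,0,0,0,-1]
    - [0.6,0,0,0,0,0,-1]
    - [0.6,0,0,0,0,0,-1]
    - [0.6,0,0,0,0,0,-1]

```text
t: 17.5
tool_pos: [0.5576, 0.239, 0.2573]
tool_rot: [3.139, 0.138, -0.0]
contact_force: [-0.4, -0.2, -1.3]
opening: 0.0227
grip_force: 58.9
```

Emit:
jog_arm:
  plan:
    - [0.6,0,0,0,0,0,-1]
    - [0.6,0,0,0,0,0,-1]
    - [0.6,0,0,0,0,0,-1]
    - [0.5,0,0,0,0,0,-1]
    - [0.3,0,0,0,0,0,-1]
    - [0.15,0,0,0,0,0,-1]
    - [0,0,0,0,0,0,-1]
    - [0,0,0,0,0,0,-1]

```text
t: 18.3
tool_pos: [0.611, 0.2438, 0.2575]
tool_rot: [3.139, 0.138, -0.0]
contact_force: [-0.4, 1.3, -1.2]
opening: 0.0231
grip_force: 58.9
```

Emit:
jog_arm:
  plan:
    - [0,0,0.3,0,0,0,-1]
    - [0,0,0.26,0,0,0,-1]
    - [0,0,0.12,0,0,0,-1]
    - [0,0,0.08,0,0,0,-1]
    - [0,0,0.04,0,0,0,-1]
    - [0.12,0,0,0,0,0,-1]
    - [0.12,0,0,0,0,0,-1]
    - [0,0,0,0,0,0,-1]

```text
t: 19.1
tool_pos: [0.6163, 0.2448, 0.2419]
tool_rot: [-3.137, -0.138, -0.001]
contact_force: [-1.5, 3.0, 0.6]
opening: 0.0229
grip_force: 59.2
```

Emit:
jog_arm:
  plan:
    - [0.06,-0.04,0,0,0,0,-1]
    - [0.06,0,0,0,0,0,-1]
    - [0.06,0,0,0,0,0,-1]
    - [0,0,0.03,0,0,0,-1]
    - [0,0,0,0,0,0,-1]

```text
t: 19.6
tool_pos: [0.6196, 0.2455, 0.2412]
tool_rot: [-3.138, -0.138, -0.001]
contact_force: [-3.2, 3.8, 2.7]
opening: 0.0228
grip_force: 59.3
```

Emit:
jog_arm:
  plan:
    - [0.05,-0.05,0,0,0,0,-1]
    - [0.05,0,0,0,0,0,-1]
    - [0,0,0,0,0,0,-1]

```text
t: 19.9
tool_pos: [0.6211, 0.2461, 0.2407]
tool_rot: [3.138, 0.138, -0.002]
contact_force: [-4.5, 1.0, 3.7]
opening: 0.0228
grip_force: 59.3
```

Emit:
jog_arm:
  plan:
    - [-0.04,0,0,0,0,0,-1]
    - [0,0,0,0,0,0,-0.2]
    - [0,0,0,0,0,0,0.2]
    - [0,0,0,0,0,0,0.2]
    - [0,0,-0.6,0,0,0,0.2]
    - [0,0,-1,0,0,0,0.2]
    - [0,0,-1,0,0,0,0.2]
    - [0,0,-0.8,0,0,0,0.2]

```text
t: 20.7
tool_pos: [0.6212, 0.2464, 0.3115]
tool_rot: [-3.138, -0.138, -0.004]
contact_force: [0.3, 0.1, 0.2]
opening: 0.0513
grip_force: 0.0
```

Emit:
jog_arm:
  plan:
    - [0,0.6,0,0,0,-0.033,0.2]
    - [0,1,0,0,0,0,0.2]
    - [0,1,0,0,0,0,0.2]
    - [0,1,0,0,0,0,0.2]
    - [0,1,0,0,0,0,0.2]
    - [0,1,0,0,0,0,0.2]
    - [0,1,0,0,0,0,0.2]
    - [0,1,0,0,0,0,0.2]

```text
t: 21.5
tool_pos: [0.6378, 0.0944, 0.3098]
tool_rot: [3.136, 0.178, 0.002]
contact_force: [0.5, -0.3, -0.8]
opening: 0.0514
grip_force: 0.0
```

Run:
```python
from h import *
from station import ctrl
to(.6325,.0044,.225,6.5)
i=ctrl.camera_info("top"); im,d=ctrl.get_image("top")
np.savez("pics/top4.npz",im=im,d=d,K=i["camera_matrix"],r=i["rvec"],t=i["tvec"])
im,P,ok=cloud("top",4);x,y,z=P[...,0],P[...,1],P[...,2]
for nm,a,b in(("yel",.6285,.66),("red",.6,.6285)):
    m=ok&(x>a)&(x<b)&(y>.21)&(y<.28)&(z>.268)&(z<.285);print(nm,"grip top",P[m].mean(0).round(4),P[m].min(0).round(4),P[m].max(0).round(4),m.sum())
m=ok&(x>.61)&(x<.65)&(abs(y)<.03)&(z>.25)&(z<.265);print("blue",P[m].mean(0).round(4))
cv2.imwrite("pics/t4.png",cv2.resize(im[120:280,100:340,::-1],(780,520),interpolation=cv2.INTER_CUBIC))
```

```text
t 21.5 pos [0.6378 0.0944 0.3098] yaw 6.51 F [ 0.5 -0.3 -0.8] open 0.0514 
 shift units [-0.78  4.44  4.24] in target axes [-0.77  4.44  4.24] turn [ 0.    -0.001  0.   ]<stdin>:8: RuntimeWarning: Mean of empty slice.
  ret = um.true_divide(
Traceback (most recent call last):
ValueError: zero-size array to reduction operation minimum which has no identity
```

Emit:
jog_arm:
  plan:
    - [-0.2,1,0,0,0,0,0.2]
    - [-0.2,1,0,0,0,0,0.2]
    - [-0.2,1,0,0,0,0,0.2]
    - [-0.17,1,0,0,0,0,0.2]
    - [0,0.44,0,0,0,0,0.2]
    - [0,0,0,0,0,0,0.2]

```text
t: 22.15
tool_pos: [0.6326, 0.0047, 0.3094]
tool_rot: [-3.137, -0.176, -0.001]
contact_force: [0.0, 0.6, -0.6]
opening: 0.0512
grip_force: 0.0
```

Run:
```python
from h import *
from station import ctrl
to(.6325,.0044,.2235,6.5)
for n in("top","scene"):
    i=ctrl.camera_info(n); im,d=ctrl.get_image(n)
    np.savez(f"pics/{n}5.npz",im=im,d=d,K=i["camera_matrix"],r=i["rvec"],t=i["tvec"])
    im,P,ok=cloud(n,5);x,y,z=P[...,0],P[...,1],P[...,2]
    for nm,a,b in(("yel",.6305,.66),("red",.6,.6305)):
        m=ok&(x>a)&(x<b)&(y>.21)&(y<.28)&(z>.268)&(z<.285)
        if m.any(): print(n,nm,"grip top",P[m].mean(0).round(4),P[m].min(0).round(4),P[m].max(0).round(4),m.sum())
    if n=="scene": cv2.imwrite("pics/s5.png",cv2.resize(im[220:480,230:550,::-1],(720,585),interpolation=cv2.INTER_CUBIC))
```

```text
t 22.15 pos [0.6326 0.0047 0.3094] yaw 6.43 F [ 0.   0.6 -0.6] open 0.0512 
 shift units [-0.01  0.01  4.29] in target axes [-0.01  0.01  4.29] turn [ 0.    -0.001 -0.002]
top yel grip top [0.6422 0.246  0.2736] [0.6352 0.2347 0.2681] [0.6497 0.2592 0.2771] 170
top red grip top [0.6187 0.2449 0.2736] [0.6116 0.2339 0.2682] [0.6263 0.2582 0.2776] 169
scene yel grip top [0.6447 0.2483 0.2747] [0.6364 0.2362 0.2682] [0.6511 0.2602 0.2783] 258
scene red grip top [0.6212 0.2472 0.2749] [0.6126 0.235  0.2682] [0.6279 0.2593 0.2793] 249
```

View pics/s5.png

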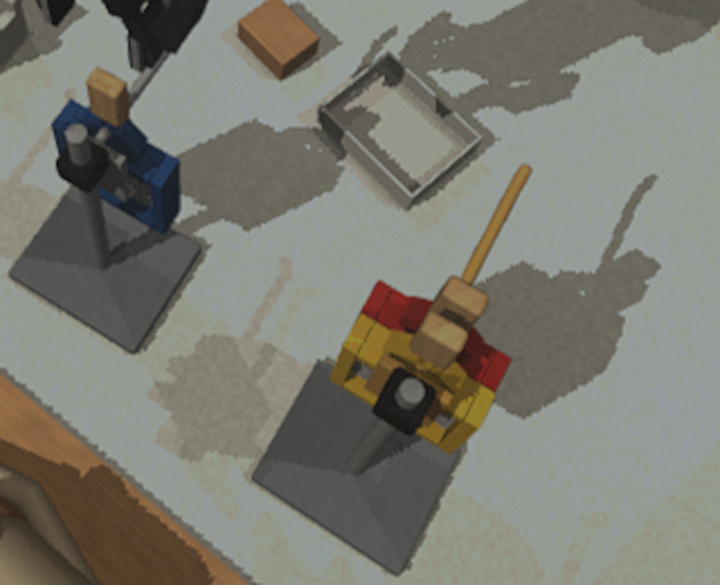

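Red and yellow hang packed at the brass stop, around (430,340) in the crop and 24 mm apart. Blue is alone on the steel hook at (115,140). I grip it now.

Emit:
jog_arm:
  plan:
    - [0,0,0.6,0,0,0,0.1]
    - [0,0,1,0,0,0,0]
    - [0,0,1,0,0,0,0]
    - [0,0,1,0,0,0,0]
    - [0,0,0.55,0,0,0,0]
    - [0,0,0.1,0,0,0,0]
    - [0,0,0,0,0,0,-0.3]
    - [0,0,0,0,0,0,-1]

```text
t: 23.05
tool_pos: [0.6331, 0.0048, 0.2254]
tool_rot: [3.135, 0.178, 0.003]
contact_force: [0.1, 0.0, -0.8]
opening: 0.0232
grip_force: 58.7
```

Emit:
jog_arm:
  plan:
    - [0,0,0,0,0,0,-1]
    - [0,0,0,0,0,0,-1]
    - [0,0,0,0,0,0,-1]

```text
t: 23.35
tool_pos: [0.6331, 0.005, 0.2253]
tool_rot: [3.136, 0.178, 0.004]
contact_force: [0.8, -2.4, 2.6]
opening: 0.0232
grip_force: 59.1
```

Emit:
jog_arm:
  plan:
    - [0,0.03,-0.28,0,0,0,-1]
    - [0,0,-0.3,0,0,0,-1]
    - [0,0,-0.2,0,0,0,-1]
    - [0,0,0,0,0,0,-1]
    - [0,0,0,0,0,0,-1]

```text
t: 23.85
tool_pos: [0.6324, 0.0049, 0.2395]
tool_rot: [-3.136, -0.179, 0.0]
contact_force: [0.3, 0.2, -2.9]
opening: 0.0233
grip_force: 58.7
```

Run:
```python
from h import *
from station import ctrl
to(.6325,.0044,.24,6.5)
i=ctrl.camera_info("scene"); im,d=ctrl.get_image("scene")
np.savez("pics/scene6.npz",im=im,d=d,K=i["camera_matrix"],r=i["rvec"],t=i["tvec"])
for k in(5,6):
    im,P,ok=cloud("scene",k);x,y,z=P[...,0],P[...,1],P[...,2]
    hsv=cv2.cvtColor(im,cv2.COLOR_RGB2HSV)
    m=ok&(hsv[...,0]>=100)&(hsv[...,0]<=125)&(hsv[...,1]>120)&(abs(x-.6335)<.012)&(abs(y-.006)>.02)&(abs(y-.006)<.05)&(z>.166)&(z<.2)
    print(k,m.sum(),np.median(z[m]).round(4),np.histogram(z[m],np.arange(.166,.2,.002))[0])
```

```text
t 23.85 pos [0.6324 0.0049 0.2395] yaw 6.52 F [ 0.3  0.2 -2.9] open 0.0233 
 shift units [ 0.    0.03 -0.03] in target axes [ 0.    0.03 -0.03] turn [-0.  0.  0.]
5 219 0.1728 [  3   5  52 109  37   0   0   0   0   0   0   2   3   6   2   0]
6 311 0.1871 [  2   1   2   4   1   2   7   4   6  42 152  85   1   0   1   1]
```

Emit:
jog_arm:
  plan:
    - [-0.1,0.02,-0.02,0,0,0,-1]
    - [-0.5,0,0,0,0,0,-1]
    - [-0.7,0,0,0,0,0,-1]
    - [-0.7,0,0,0,0,0,-1]
    - [-0.7,0,0,0,0,0,-1]
    - [-0.7,0,0,0,0,0,-1]
    - [-0.7,0,0,0,0,0,-1]
    - [-0.7,0,0,0,0,0,-1]

```text
t: 24.7
tool_pos: [0.5357, -0.0066, 0.2397]
tool_rot: [-3.136, -0.178, 0.001]
contact_force: [-0.3, -0.7, -1.9]
opening: 0.0233
grip_force: 58.6
```

Emit:
jog_arm:
  plan:
    - [-0.7,0,0,0,0,0,-1]
    - [-0.7,0,0,0,0,0,-1]
    - [-0.7,0,0,0,0,0,-1]
    - [-0.7,0,0,0,0,0,-1]
    - [-0.7,0,0,0,0,0,-1]
    - [-0.3,0.2,0,0,0,0.035,-1]
    - [0,0.6,0,0,0,0,-1]
    - [0,0.9,0,0,0,0,-1]

```text
t: 25.5
tool_pos: [0.4648, -0.0496, 0.2401]
tool_rot: [3.138, 0.137, 0.002]
contact_force: [0.6, -0.2, -1.8]
opening: 0.0229
grip_force: 58.7
```

```bash
python3 -c "
from h import to
to(.5714,-.242,.235,4.95)"
```

```text
t 25.5 pos [ 0.4648 -0.0496  0.2401] yaw 5.0 F [ 0.6 -0.2 -1.8] open 0.0229 
 shift units [ 4.47 10.05  0.26] in target axes [ 4.48 10.04  0.25] turn [ 0.    -0.001  0.001]
```

Emit:
jog_arm:
  plan:
    - [0,1,0,0,0,0,-1]
    - [0,1,0,0,0,0,-1]
    - [0.2,1,0,0,0,0,-1]
    - [0.6,1,0,0,0,0,-1]
    - [0.7,1,0,0,0,0,-1]
    - [0.7,1,0,0,0,0,-1]
    - [0.7,1,0,0,0,0,-1]
    - [0.7,1,0,0,0,0,-1]

```text
t: 26.3
tool_pos: [0.5509, -0.2042, 0.2395]
tool_rot: [3.139, 0.134, -0.0]
contact_force: [-0.4, 0.2, -2.4]
opening: 0.0228
grip_force: 58.8
```

Emit:
jog_arm:
  plan:
    - [0.5,1,0,0,0,0,-1]
    - [0.25,0.75,0.1,0,0,0,-1]
    - [0.12,0.3,0.15,0,0,0,-1]
    - [0,0,0,0,0,0,-1]
    - [0,0,0,0,0,0,-1]

```text
t: 26.8
tool_pos: [0.5706, -0.2412, 0.2345]
tool_rot: [-3.138, -0.136, 0.001]
contact_force: [0.8, 0.7, -1.8]
opening: 0.0231
grip_force: 58.9
```

Run:
```python
from h import *
from station import ctrl
to(.5714,-.242,.235,4.95)
for n in("top","scene"):
    i=ctrl.camera_info(n); im,d=ctrl.get_image(n)
    np.savez(f"pics/{n}7.npz",im=im,d=d,K=i["camera_matrix"],r=i["rvec"],t=i["tvec"])
    im,P,ok=cloud(n,7);x,y,z=P[...,0],P[...,1],P[...,2]; hsv=cv2.cvtColor(im,cv2.COLOR_RGB2HSV)
    bl=ok&(hsv[...,0]>=100)&(hsv[...,0]<=125)&(hsv[...,1]>120)&(abs(y+.242)<.08)&(abs(x-.57)<.06)&(z>.07)
    p=P[bl]
    if len(p)>20:
        print(n,"blue",len(p),np.percentile(p,[1,99],axis=0).round(4).tolist())
        for nm,m in(("top",p[:,2]>.160),("side",p[:,2]<.155)):
            if m.sum()>20: print("  ",nm,cv2.minAreaRect(p[m][:,:2].astype(np.float32)*1000),m.sum())
cv2.imwrite("pics/s7.png",cv2.resize(im[130:290,140:360,::-1],(770,560),interpolation=cv2.INTER_CUBIC))
```

```text
t 26.8 pos [ 0.5706 -0.2412  0.2345] yaw 4.95 F [ 0.8  0.7 -1.8] open 0.0231 
 shift units [ 0.04  0.05 -0.03] in target axes [ 0.04  0.05 -0.03] turn [-0.001  0.001 -0.   ]
top blue 409 [[0.5538, -0.2559, 0.0943], [0.5775, -0.1787, 0.3269]]
   top ((566.208251953125, -207.03956604003906), (24.383745193481445, 62.608795166015625), 6.430331230163574) 246
   side ((558.9672241210938, -225.87203979492188), (64.4626235961914, 20.90397071838379), 77.55712127685547) 153
scene blue 813 [[0.5586, -0.2828, 0.0964], [0.6122, -0.1751, 0.5286]]
   top ((576.3831176757812, -228.78045654296875), (110.80105590820312, 57.5640869140625), 67.1213150024414) 597
   side ((577.3072509765625, -241.03378295898438), (9.685494422912598, 87.32392120361328), 4.8441972732543945) 209
```

View pics/s7.png

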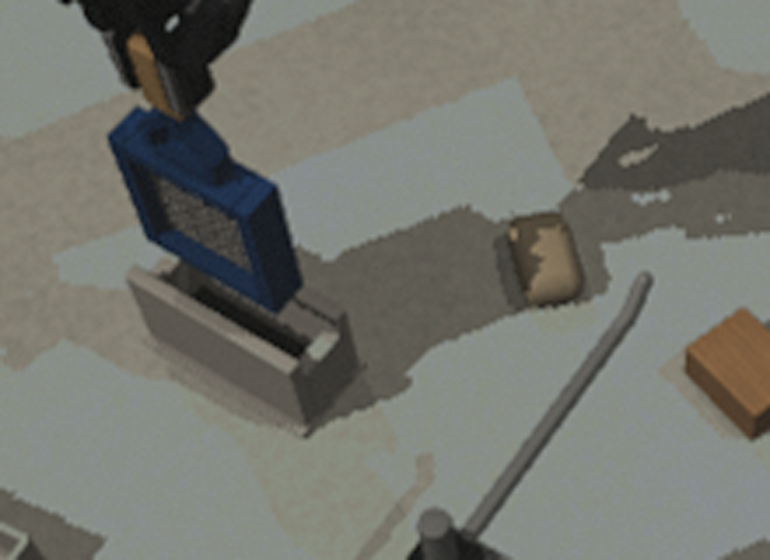

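The blue screen hangs just above the rack's slot: frame at about (205,215) in the crop, slot at (250,325). I check the x offset in the same camera.

Run:
```python
from h import *
im,P,ok=cloud("scene",7);x,y,z=P[...,0],P[...,1],P[...,2]; hsv=cv2.cvtColor(im,cv2.COLOR_RGB2HSV)
m=ok&(hsv[...,0]>=100)&(hsv[...,0]<=125)&(hsv[...,1]>120)&(abs(y+.242)<.05)&(x>.565)&(x<.6)&(z>.09)&(z<.178)
p=P[m]; d=(p[:,0]-.5718)*.9963+(p[:,1]+.2415)*.0858
print(m.sum(),np.histogram(d,np.arange(-.012,.022,.002)))
q=d>.008
for i in range(2):
    A=np.c_[np.ones(q.sum()),p[q,2]-.1,p[q,1]+.2415]; c=np.linalg.lstsq(A,d[q],rcond=None)[0]; 
    r=np.abs(d-np.c_[np.ones(len(p)),p[:,2]-.1,p[:,1]+.2415]@c); q=r<.0025
print("offset at foot",c.round(4),"expected .012",q.sum())
```

```text
264 (array([  0,   0,   0,   0,   0,   0,  10,  25,  31,  31, 155,  12,   0,
         0,   0,   0]), array([-0.012, -0.01 , -0.008, -0.006, -0.004, -0.002,  0.   ,  0.002,
        0.004,  0.006,  0.008,  0.01 ,  0.012,  0.014,  0.016,  0.018,
        0.02 ]))
offset at foot [ 0.0088  0.0085 -0.0024] expected .012 190
```

Emit:
jog_arm:
  plan:
    - [0.08,0.01,0.2,0,0,0,-1]
    - [0,0,0.4,0,0,0,-1]
    - [0,0,0.3,0,0,0,-1]
    - [0,0,0.25,0,0,0,-1]
    - [0,0,0.25,0,0,0,-1]
    - [0,0,0.25,0,0,0,-1]
    - [0,0,0.25,0,0,0,-1]
    - [0,0,0,0,0,0,-1]

```text
t: 27.7
tool_pos: [0.5722, -0.2414, 0.1957]
tool_rot: [-3.138, -0.135, 0.002]
contact_force: [-0.1, 1.0, -2.1]
opening: 0.0232
grip_force: 58.9
```

Emit:
jog_arm:
  plan:
    - [0,0,0.25,0,0,0,-1]
    - [0,0,0.25,0,0,0,-1]
    - [0,0,0.25,0,0,0,-1]
    - [0,0,0.2,0,0,0,-1]
    - [0,0,0.15,0,0,0,-1]
    - [0,0,0,0,0,0,-1]

```text
t: 28.3
tool_pos: [0.5723, -0.2414, 0.1742]
tool_rot: [-3.138, -0.135, 0.002]
contact_force: [0.8, 0.0, -1.1]
opening: 0.0234
grip_force: 58.9
```

Emit:
jog_arm:
  plan:
    - [0,0,0.1,0,0,0,-1]
    - [0,0,0.1,0,0,0,-1]
    - [0,0,0.1,0,0,0,-1]
    - [0,0,0,0,0,0,-1]

```text
t: 28.7
tool_pos: [0.5724, -0.2415, 0.1685]
tool_rot: [-3.138, -0.135, 0.001]
contact_force: [-0.3, -0.4, -2.6]
opening: 0.0225
grip_force: 58.9
```

Emit:
jog_arm:
  plan:
    - [0,0,0.1,0,0,0,-1]
    - [0,0,0.1,0,0,0,-1]
    - [0,0,0.1,0,0,0,-1]
    - [0,0,0,0,0,0,-1]

```text
t: 29.1
tool_pos: [0.5724, -0.2415, 0.1624]
tool_rot: [-3.138, -0.135, 0.001]
contact_force: [-0.2, 0.8, -1.8]
opening: 0.0234
grip_force: 58.9
```

Emit:
jog_arm:
  plan:
    - [0,0,0.06,0,0,0,-1]
    - [0,0,0.06,0,0,0,-1]
    - [0,0,0.06,0,0,0,-1]
    - [0,0,0,0,0,0,-1]

```text
t: 29.5
tool_pos: [0.5725, -0.2416, 0.1591]
tool_rot: [-3.138, -0.135, 0.0]
contact_force: [0.0, 0.8, -2.6]
opening: 0.0233
grip_force: 58.9
```

Foot at about 0.016, no contact yet.

Emit:
jog_arm:
  plan:
    - [0,0,0.06,0,0,0,-1]
    - [0,0,0.06,0,0,0,-1]
    - [0,0,0.06,0,0,0,-1]
    - [0,0,0,0,0,0,-1]

```text
t: 29.9
tool_pos: [0.573, -0.2419, 0.1567]
tool_rot: [3.138, 0.135, 0.002]
contact_force: [-0.6, 0.6, 4.2]
opening: 0.0233
grip_force: 59.4
```

Emit:
jog_arm:
  plan:
    - [0,0,0.04,0,0,0,-1]
    - [0,0,0,0,0,0,-1]
    - [0,0,0,0,0,0,-0.2]
    - [0,0,0,0,0,0,0.1]
    - [0,0,0,0,0,0,0.2]

```text
t: 30.4
tool_pos: [0.5723, -0.2414, 0.1541]
tool_rot: [-3.138, -0.135, 0.001]
contact_force: [0.2, -0.4, -0.0]
opening: 0.0513
grip_force: 0.0
```

Emit:
jog_arm:
  plan:
    - [0,0,-0.4,0,0,0,0.2]
    - [0,0,-0.8,0,0,0,0.2]
    - [0,0,-1,0,0,0,0.2]
    - [0,0,-1,0,0,0,0.2]
    - [0,0,-1,0,0,0,0.2]
    - [-1,0,-1,0,0,0,0.2]
    - [-1,0,-1,0,0,0,0.2]
    - [-1,0,0,0,0,0,0.2]

```text
t: 31.2
tool_pos: [0.5138, -0.2478, 0.2849]
tool_rot: [3.134, 0.136, 0.011]
contact_force: [0.5, 0.0, 0.1]
opening: 0.0514
grip_force: 0.0
```

Emit:
jog_arm:
  plan:
    - [-1,0,0,0,0,0,0.2]
    - [-1,0,0,0,0,0,0.2]
    - [-1,0,0,0,0,0,0.2]
    - [-0.5,0,0,0,0,0,0.2]
    - [0,0,0,0,0,0,0.2]
    - [0,0,0,0,0,0,0.2]

```text
t: 31.8
tool_pos: [0.4436, -0.253, 0.2797]
tool_rot: [3.138, 0.135, 0.002]
contact_force: [-0.3, 0.8, 0.3]
opening: 0.0513
grip_force: 0.0
```

Run:
```python
from h import *
from station import ctrl
to(.5714,-.242,.235,4.95)
for n in("top","scene"):
    i=ctrl.camera_info(n); im,d=ctrl.get_image(n)
    np.savez(f"pics/{n}8.npz",im=im,d=d,K=i["camera_matrix"],r=i["rvec"],t=i["tvec"])
    im,P,ok=cloud(n,8);x,y,z=P[...,0],P[...,1],P[...,2]
    for nm,a,b,c,e,f,g in(("yel",.6315,.66,.21,.28,.268,.285),("red",.6,.6315,.21,.28,.268,.285),("blue",.54,.6,-.27,-.21,.175,.20)):
        m=ok&(x>a)&(x<b)&(y>c)&(y<e)&(z>f)&(z<g)
        if m.any(): print(n,nm,P[m].mean(0).round(4),P[m].min(0).round(4),P[m].max(0).round(4),m.sum())
    for nm,(u0,u1,v0,v1) in {"tray":(205,280,262,330),"card":(290,330,282,320),"fossil":(362,402,275,312)}.items():
        if n=="top":
            b=np.zeros(ok.shape,bool); b[v0:v1,u0:u1]=1; m=b&ok&(z>.015)&(z<.04); print(nm,P[m].mean(0).round(4),m.sum())
cv2.imwrite("pics/s8.png",cv2.resize(im[120:480,140:500,::-1],(600,600),interpolation=cv2.INTER_CUBIC))
```

```text
t 31.8 pos [ 0.4436 -0.253   0.2797] yaw 4.93 F [-0.3  0.8  0.3] open 0.0513 
 shift units [6.41 0.   2.24] in target axes [6.42 0.01 2.23] turn [ 0.001 -0.002 -0.   ]
top yel [0.6423 0.2461 0.2736] [0.6352 0.2345 0.2687] [0.6499 0.2591 0.277 ] 168
top red [0.6186 0.2449 0.2739] [0.6119 0.2336 0.2686] [0.6263 0.2584 0.2781] 167
top blue [ 0.5713 -0.2425  0.1889] [ 0.5645 -0.2559  0.1754] [ 0.5791 -0.2314  0.1947] 142
tray [0.4222 0.1332 0.0257] 436
card [ 0.4128 -0.003   0.0296] 730
fossil [ 0.4211 -0.1445  0.0238] 559
scene yel [0.6446 0.2483 0.2747] [0.6364 0.2362 0.2682] [0.6511 0.2603 0.2785] 255
scene red [0.6213 0.2472 0.2747] [0.6128 0.235  0.268 ] [0.6281 0.2593 0.2782] 253
scene blue [ 0.5733 -0.2398  0.1868] [ 0.5646 -0.2544  0.1751] [ 0.5796 -0.2296  0.1936] 160
```

View pics/s8.png

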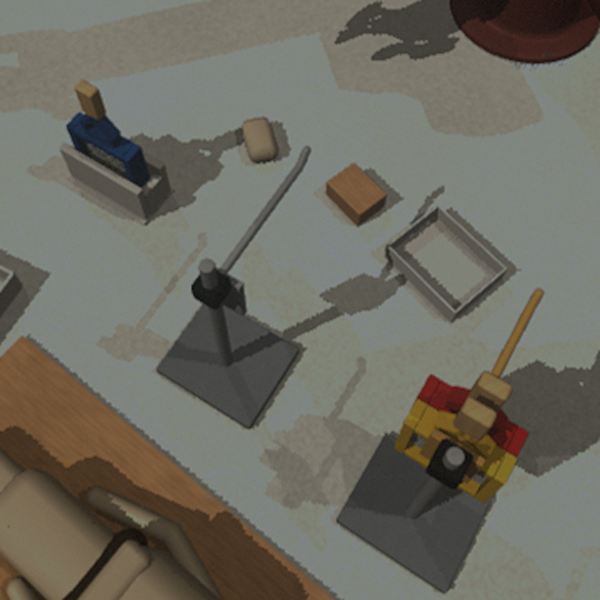

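The blue screen stands upright in the rack at (105,140), red and yellow hang packed at the brass stop at (465,420), and the steel hook is empty. Tray, card box and fossil have not moved, and the arm is clear, so I hand the job in.

```bash
python3 -c "
from station import ctrl
print(ctrl.finish_job())"
```

```text
the job is handed in; nothing more can be done
None
```

I handed the job in after about 32 s of the 72 s allowed: red and yellow hang packed against the brass hook's stop plate, blue stands upright and home in the rack, and the tray, card box and fossil are where they were.

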